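# Lay the standing frame down against the stop

### The job

The aluminium window frame standing on the grey pad must be laid down for work. Using the fingers only to push and support it, never gripping or lifting it, tip it over away from the steel stop strip and let it down gently under control all the way, so that it comes to lie on its side across the two low rubber-topped rests; then push it along until its foot is squarely against the stop. Leave everything round it where it stands, and finish clear.

Things in the scene. Friction and masses are not known exactly. Their poses are not given: they have to be found in the camera images.
- frame: loose window frame of 25 mm square aluminium bar, 0.3 to 0.65 kg, standing on its foot bar. Origin: centre of its underside. z: its 160 mm height; y: its 150 mm width; x: its 25 mm thickness, pointing away from the stop strip, the way it must be tipped (+x face ends underneath). Open window inside: 100 mm (y) by 110 mm (z). Beyond about 9 degrees of lean it falls over by itself
- bar (a point): centre of the frame's top bar, 147.5 mm above the underside (bar 25 x 25 mm, 150 mm long along the frame's y). Fingers can reach down on both sides of this bar, in front and behind, with room to spare, and follow it down, one of them passing through the window.
- foot (a point): centre of the frame's underside: the face that must end against the stop
- toe (a point): middle of the frame's lower edge on its +x side, 12.5 mm ahead of the foot centre, about which the frame tips; stays down on the pad throughout
- pad: fixed grey pad, 260 x 230 mm, 6 mm thick (the frame stands on it, 6 mm above the bench), with a fixed steel stop strip 200 mm long, 22 mm thick, its top 34 mm above the bench. Origin on the bench under the middle of the stop's working face; x: from that face along the pad (which ends at x = 235 mm), y: along the strip, z: up. The frame at first stands 4 to 19 mm off the stop
- rests (a point): point midway between the tops of the two fixed rests on the pad, 32 mm above the bench, 135 mm from the stop face. Each is a rubber roller 12 mm thick, 40 mm long, on a small steel post, 62.5 mm to either side (pad y): the frame's side bars land on them, and the space between stays free for fingers. Lying there with its foot home, the frame slopes up about 12 degrees
- stop_face (a point): middle of the stop strip's working face, 18.5 mm above the bench; axes as the pad's
- ipa_bottle: white wash bottle with a red spout cap, 53 mm across, 155 mm tall, stands beside the pad; origin at the centre of its underside. Leave alone.
- specimen_jar: white screw-top jar, 47 mm across, 50 mm tall, stands beside the pad; origin at the centre of its underside. Leave alone.
- load_n_1: small silvery-white stepped coaxial termination standing on end, 21 mm across, 32 mm tall, beside the pad; origin at the centre of its underside. Leave alone.
- loupe: small black eyeglass loupe, 33 mm across, 29 mm tall, beside the pad; origin at the centre of its underside. Leave alone.
- torque_wrench: small torque wrench with a red handle, 146 mm long, 21 mm thick, lying beside the pad; origin at the centre of its underside. Leave alone.
Not all that is in view belongs to the job. What is meant by the frame is not red, and is the larger of those in its own colour.

How it is judged:
By the outcome, as a careful person would: the job done as asked, in the order asked, and still so for the second after the job is handed in, with the robot touching nothing.
It also fails if it takes over 51 s, if anything falls off the work surface, if the arm or the gripper's body presses on something with over 40 N, if the wrist force passes 120 N, or if a joint passes its speed limit or range.

### The arm

A 6-joint arm with a two-finger parallel gripper is mounted at the origin on a cart in front of the work surface, level with it; the furniture and walls round the work are solid. World frame = base frame: x ahead of the robot, y to its left, z up, the work surface at z = 0. Lengths are in mm, angles in degrees, forces in N, time in s.
With the tool pointing down it reaches from about 350 to 850 mm from the base axis. Payload 8.1 kg.
Tool frame: the origin (TCP) lies where the fingers leave the gripper's body, on its centre line; the fingertips stand 73 mm ahead of it and the grasp point (between the pads) lies 54 mm ahead of it; z points along the fingers, y is the line along which they close (so a half turn about z gives the same grasp; the last joint's range is limited). The gripper opens to 85 mm and grips with 20 to 120 N. Pads are 22 mm wide; open, the fingers measure 114 mm over their backs; the gripper's body (76 mm by 85 mm) begins 54 mm behind the grasp point. The pads swing forward as they close: fully open they stand 13 mm farther back than shut.
Start: joints at [-4.893, 7.471, 85.268, -0, 87.261, -4.893], TCP at [600.005, 0.022, 303.892] pointing down, gripper open.
Joint ranges: [-169.43, 169.43], [-51.17, 129.36], [1.28, 143.12], [-76.62, 256.62], [0, 156.53], [-152.29, 152.29]. Speed limits (degrees/s): [136.94, 136.94, 159.86, 180, 180, 180].

### API

Orientations are given as [roll, pitch, yaw] about the fixed x, y, z axes, in that order (R = Rz(yaw) Ry(pitch) Rx(roll)).
In Python, from bench import sense, optics, r gives the robot as it stands.
- The arm moves only by the tool servo_tool, never from a script. Its argument "plan" is a list that holds one entry, the list of rows, each a list of 5 numbers: the shift along the world's x, y, z in m, then the turn about the world's z in degrees, then the finger opening in m, from 0 to 0.0854. A call has 1 to 10 rows; each row shifts and turns the commanded pose from where the row before left it; what a row does not reach is not made up. A row lasts 1/10 s, in which the tool goes at most 50 mm and 8.59 degrees, less where a joint would pass 70% of its speed; a pose out of reach is approached as far as the arm can. A call is refused whole if a number of a shift passes 0.05 or a number of a turn 8.59, either way. A call with a gripper value outside its range is refused whole. The fingers move at their own pace and stop on an object; "force" is the grip in N (left out, the last holds). Time passes only in rows, so rows that do not move let the fingers close. It gives the time, the measured TCP pose, the force, the opening and the grip force at its end, in the units of the state.
- sense(): the state, without advancing time (a new reading comes with each control period).
- optics.snapshot(name): name is "scene" or "side" or "wrist"; returns a dict with "frame" (420x560x3 uint8, blue, green, red), "fx", "fy", "cx", "cy" (pixels), "dist_coeffs" ([k1, k2, p1, p2, k3] as OpenCV has them; the pictures are not rectified), "cam_to_world" (4x4, takes a point from camera to world coordinates). Camera axes: x right, y down, z forward; pixel columns grow to the right and rows downward; lengths in mm; the calibration is good to about 2 mm. A picture is of the moment at which its call begins. There is no depth.
- r.hand_in(): hands the job in; it is judged then, once.
The state is a dict: "time": time; "joint_pos": joint angles; "qd": joint speeds; "joint_efforts": joint torques, N m; "tool_pos": TCP position; "tcp_rot": TCP orientation; "ft_force": force on the tool from outside, world axes, zero at the start; "wrist_torque": the same for the moment, N m; "finger_gap": finger opening in mm; "grip_force": force on a finger pad.
Only numpy, scipy, OpenCV 4.12 (cv2) and the standard library are available. Lean on these libraries where they do the work, as an engineer would, in place of code of your own. Each camera call takes 0.05 s, during which the arm holds its last target. There are 200 camera calls.

## Working session

There is one attempt and no reset: what is moved stays moved. The work goes in short steps, Python scripts to look and compute and a tool call to move; the robot and the scene stay as the last step left them, time stands still between calls to the robot, and variables do not carry over. Pictures are saved under pics/ and viewed, at most 10 in all, crops included, and the job is handed in when it is done.

Besides the shell and the picture viewer there is one more tool, called as name([rows], argument=value, ...), one row to a line, values as JSON. servo_tool: Moves the arm, as the interface text tells. Its arguments: {"type":"object","properties":{"plan":{"type":"array"},"force":{"type":"number"}},"required":["plan"]}

```bash
mkdir -p pics
cat > h.py <<'E'
import numpy as np, cv2
from bench import sense, optics, r
def cam(n):
    s=optics.snapshot(n); K=np.array([[s['fx'],0,s['cx']],[0,s['fy'],s['cy']],[0,0,1.]])
    return s['frame'],K,np.array(s['dist_coeffs'],float),np.array(s['cam_to_world'],float)
def pix2z(px,K,d,T,z):
    u=cv2.undistortPoints(np.array(px,float).reshape(-1,1,2),K,d).reshape(-1,2)
    z=np.broadcast_to(z,len(u)); D=np.c_[u,np.ones(len(u))]@T[:3,:3].T
    return T[:3,3]+D*((z-T[2,3])/D[:,2])[:,None]
def proj(P,K,d,T):
    R=T[:3,:3].T; t=-R@T[:3,3]
    return cv2.projectPoints(np.array(P,float).reshape(-1,1,3),cv2.Rodrigues(R)[0],t,K,d)[0].reshape(-1,2)
E
python3 - <<'E'
from h import *
import pickle
D={}
for n in ("scene","side","wrist"):
    D[n]=cam(n); print(n,D[n][3].round(2).tolist())
pickle.dump(D,open('d0.pkl','wb'))
a=np.hstack([D['scene'][0],D['side'][0]])
cv2.imwrite('pics/scene0.png',cv2.resize(D['scene'][0],(800,600)))
cv2.imwrite('pics/side0.png',cv2.resize(D['side'][0],(800,600)))
print(sense())
E
```

```text
scene [[0.5, -0.43, 0.76, -326.66], [-0.87, -0.25, 0.43, -523.89], [0.01, -0.87, -0.5, 690.14], [0.0, 0.0, 0.0, 1.0]]
side [[-0.83, 0.49, -0.27, 852.12], [0.56, 0.72, -0.4, 416.08], [-0.0, -0.49, -0.87, 1159.71], [0.0, 0.0, 0.0, 1.0]]
wrist [[1.0, -0.0, -0.0, 599.67], [-0.0, -0.95, -0.3, 74.99], [-0.0, 0.3, -0.95, 373.17], [0.0, 0.0, 0.0, 1.0]]
{'time': 0.15, 'joint_pos': array([-4.89286002e+00,  7.50681792e+00,  8.53151045e+01, -2.77571800e-03,
        8.72619440e+01, -4.89294694e+00]), 'qd': array([-0.06813521,  0.0120481 , -0.28645706, -0.02137436,  0.02339507,
       -0.05476328]), 'joint_efforts': array([ 1.01583330e-03, -5.70061326e+01, -5.01160097e+01, -1.39109225e-04,
        9.69119486e-03, -7.10949371e-05]), 'tool_pos': array([5.99677794e+02, 3.78229868e-02, 3.03066625e+02]), 'tcp_rot': array([-1.79916203e+02, -4.39107364e-03,  9.00002183e+01]), 'ft_force': array([-0.09624292,  0.00750136, -0.1695377 ]), 'wrist_torque': array([ 0.01299818, -0.03451126, -0.02609256]), 'grip_force': 0.0, 'finger_gap': 85.56929632929523}
```

View pics/scene0.png

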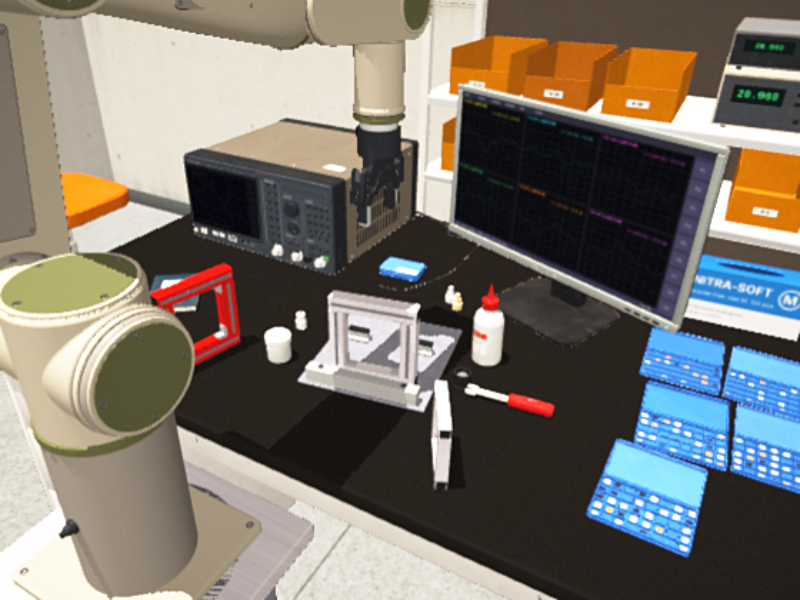

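View pics/side0.png

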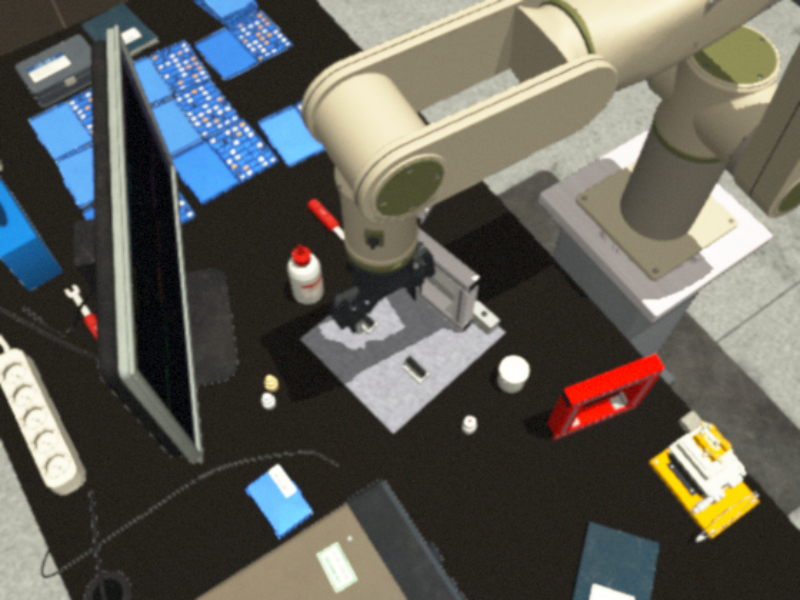

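The scene view shows the standing frame at about (375,340) with the stop on its robot side. The rests are beyond it, with a red decoy frame at (205,310) and a smaller grey one at (440,430). In the side view the pad corners are at (395,430) and (505,330).

Run:
```python
import pickle,cv2
D=pickle.load(open('d0.pkl','rb'))
cv2.imwrite('pics/c1.png',cv2.resize(D['scene'][0][195:295,205:335],None,fx=6,fy=6,interpolation=cv2.INTER_CUBIC))
cv2.imwrite('pics/c2.png',cv2.resize(D['side'][0][170:310,195:375],None,fx=4,fy=4,interpolation=cv2.INTER_CUBIC))
```

```text
(no output)
```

View pics/c1.png

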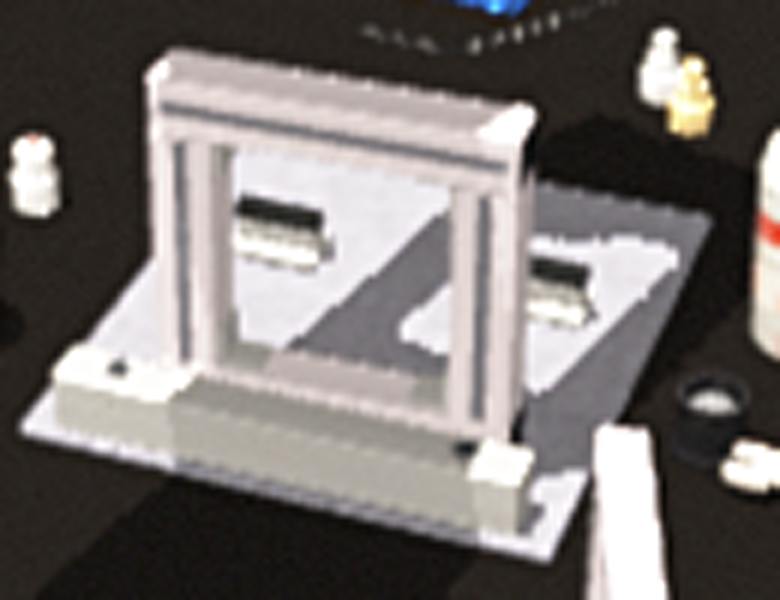

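View pics/c2.png

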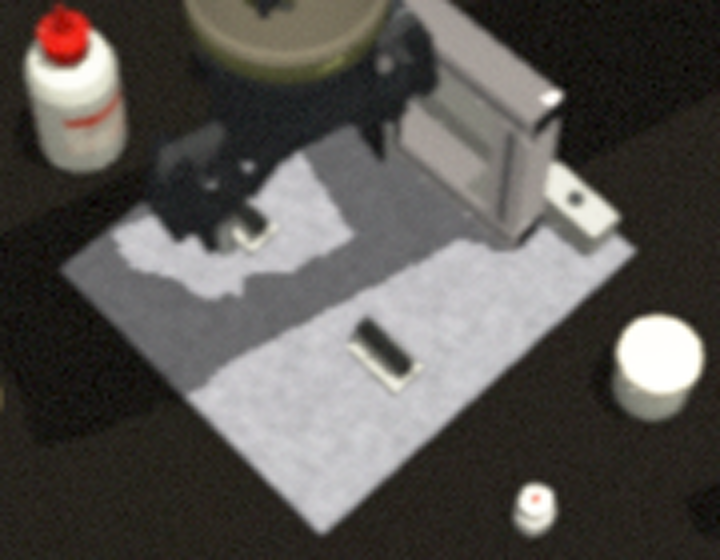

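Crop 1: pad corners are at (20,430), (551,558) and (713,213); frame top corners are at (150,75), (175,48) and (537,106). Crop 2: pad corners are at (322,533), (635,247) and (62,270); frame corners are at (563,95), (540,130) and (515,247).

```bash
cat > fit.py <<'E'
from h import *
import pickle
from scipy.optimize import least_squares
D=pickle.load(open('d0.pkl','rb'))
n1=lambda u:(np.array(u)+.5)/6-.5+[205,195]
n2=lambda u:(np.array(u)+.5)/4-.5+[195,170]
def fit(obs,x0,name):
    def P(q,L):
        a=np.radians(q[2]);c,s=np.cos(a),np.sin(a);L=np.array(L,float)
        return np.c_[q[0]+c*L[:,0]-s*L[:,1],q[1]+s*L[:,0]+c*L[:,1],L[:,2]]
    def f(q):
        return np.concatenate([(proj(P(q,[o[0] for o in ob]),*D[n][1:])-np.array([o[1] for o in ob])).ravel() for n,ob in obs.items()])
    s=least_squares(f,x0,loss='soft_l1'); print(name,s.x.round(2)); print(f(s.x).reshape(-1,2).round(1).tolist()); return s.x
pad=fit({'scene':[((-25,115,6),n1((20,431))),((-25,-115,6),n1((551,557))),((235,-115,6),n1((713,213)))],
 'side':[((235,115,6),n2((322,533))),((-25,115,6),n2((635,247))),((235,-115,6),n2((62,270)))]},[500,0,0],'pad')
fr=fit({'scene':[((-12.5,75,166),n1((150,75))),((12.5,75,166),n1((175,48))),((12.5,-75,166),n1((537,106)))],
 'side':[((-12.5,75,166),n2((563,95))),((12.5,75,166),n2((540,130))),((12.5,75,6),n2((515,247)))]},[500,0,0],'frame')
a=np.radians(pad[2]);R=np.array([[np.cos(a),np.sin(a)],[-np.sin(a),np.cos(a)]])
print('frame in pad',R@(fr[:2]-pad[:2]),fr[2]-pad[2])
# objects, rough at z given
for nm,z,p in [('bottle',0,(82,168)),('jartop',50,(658,345)),('load',0,(536,530))]:
    print(nm,pix2z([n2(p)],*D['side'][1:],z)[0].round(0))
E
python3 fit.py
```

```text
pad [429.52 -70.72   9.49]
[[0.1, -0.7], [0.4, -0.5], [-0.2, 0.4], [0.5, 0.0], [0.3, 0.1], [-0.2, -0.5]]
frame [454.25 -74.79  12.64]
[[-0.4, 0.4], [-0.8, -0.1], [0.1, -0.1], [0.2, -0.2], [-1.5, -1.7], [-0.3, 2.1]]
frame in pad [23.72093206 -8.08411225] 3.1523949305713703
bottle [ 634. -201.    0.]
jartop [431. 109.  50.]
load [541. 146.   0.]
```

Run:
```python
import pickle,cv2
D=pickle.load(open('d0.pkl','rb'))
cv2.imwrite('pics/w1.png',cv2.resize(D['wrist'][0],(800,600),interpolation=cv2.INTER_CUBIC))
```

```text
(no output)
```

View pics/w1.png

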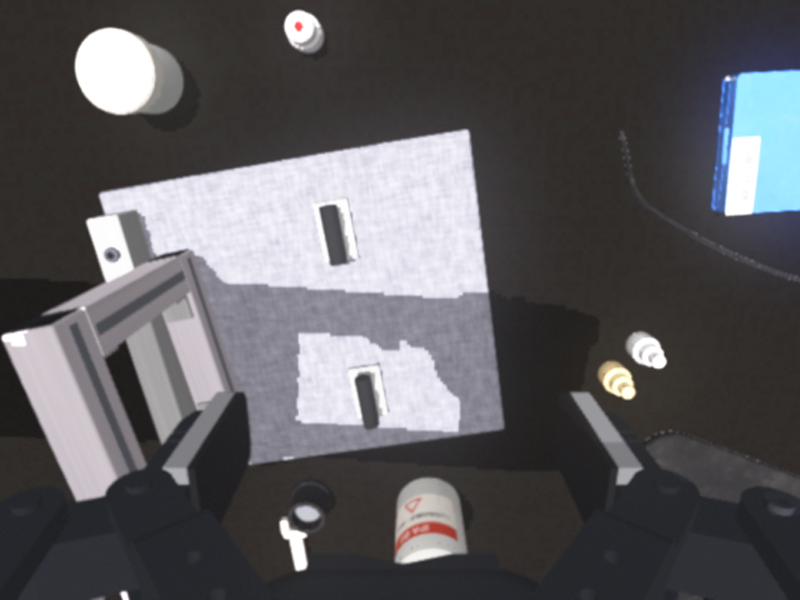

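The wrist view shows pad corners at (101,193), (468,130) and (503,429). The frame's end top corners are at (7,337) and (75,311), and its lower corner is at (187,252).

```bash
cat >> fit.py <<'E'
print('---')
w=lambda u:(np.array(u)+.5)*.7-.5
pad=fit({'wrist':[((-25,115,6),w((101,193))),((235,115,6),w((468,130))),((235,-115,6),w((503,429)))],
 'scene':[((-25,115,6),n1((20,431))),((-25,-115,6),n1((551,557))),((235,-115,6),n1((713,213)))],
 'side':[((235,115,6),n2((322,533))),((-25,115,6),n2((635,247))),((235,-115,6),n2((62,270)))]},[500,0,0],'pad')
fr=fit({'wrist':[((-12.5,75,166),w((7,337))),((12.5,75,166),w((75,311))),((12.5,75,6),w((187,252)))],
'scene':[((-12.5,75,166),n1((150,75))),((12.5,75,166),n1((175,48))),((12.5,-75,166),n1((537,106)))],
 'side':[((-12.5,75,166),n2((563,95)))]},[450,-70,12],'frame')
a=np.radians(pad[2]);R=np.array([[np.cos(a),np.sin(a)],[-np.sin(a),np.cos(a)]])
print('frame in pad',R@(fr[:2]-pad[:2]),fr[2]-pad[2])
# yaw from wrist: top +x edge and bottom +x edge
for z,p in ((166,[(75,311),(147,465)]),(6,[(187,252),(237,400)])):
    q=pix2z([w(x) for x in p],*D['wrist'][1:],z); d=q[0]-q[1]; print(q.round(1).tolist(),np.degrees(np.arctan2(-d[0],d[1])))
E
python3 fit.py | sed -n '/---/,$p'
```

```text
---
pad [429.14 -71.64   9.09]
[[-3.1, -0.3], [0.2, -1.2], [0.6, 0.3], [0.4, -0.7], [0.5, -0.1], [0.6, 0.8], [-0.4, -0.7], [-0.0, 0.0], [-0.4, -1.5]]
frame [456.77 -76.63  12.09]
[[-0.1, -1.4], [-11.3, 8.9], [7.3, -3.7], [0.9, -0.0], [0.6, -0.5], [1.3, -0.2], [-1.4, -0.0]]
frame in pad [26.49085263 -9.29606613] 2.993029570105497
[[461.5, 5.0, 166.0], [481.0, -70.2, 166.0]] 14.5315332738876
[[445.3, -4.5, 6.0], [470.1, -122.2, 6.0]] 11.87985158357041
```

servo_tool([
  [[-0.018,-0.0094,0,1.55,0.085],[-0.018,-0.0094,0,1.55,0.085],[-0.018,-0.0094,0,1.55,0.085],[-0.018,-0.0094,0,1.55,0.085],[-0.018,-0.0094,0,1.55,0.085],[-0.018,-0.0094,0,1.55,0.085],[-0.018,-0.0094,0,1.55,0.085],[-0.018,-0.0094,0,1.55,0.085],[0,0,0,0,0.085],[0,0,0,0,0.085]],
])

```text
time: 1.15
tool_pos: [456.1, -75.2, 303.9]
tcp_rot: [180.0, 0.0, 102.3]
ft_force: [-0.3, 0.2, 0.2]
finger_gap: 84.9
grip_force: 0.0
```

Run:
```python
from h import *
f,K,d,T=cam('wrist')
cv2.imwrite('pics/w2.png',cv2.resize(f,(800,600),interpolation=cv2.INTER_CUBIC))
for c in [(456.1,-75.2,166)]:
    a=np.radians(12.3); ex=np.array([np.cos(a),np.sin(a),0]); ey=np.array([-np.sin(a),np.cos(a),0])
    print((proj([np.array(c)+sx*12.5*ex+sy*75*ey for sx in(-1,1) for sy in(1,-1)],K,d,T)/.7).round().tolist())
```

```text
[[370.0, 134.0], [376.0, 474.0], [436.0, 134.0], [430.0, 474.0]]
```

View pics/w2.png

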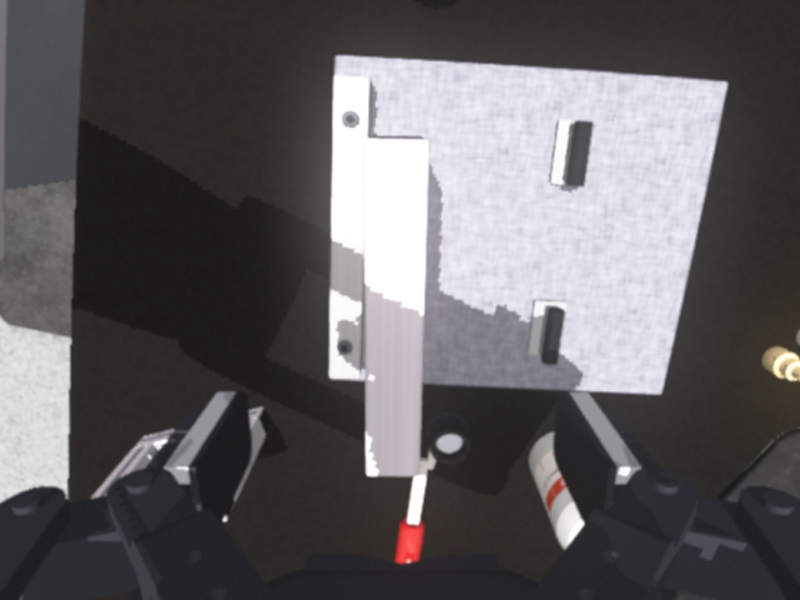

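The wrist view shows the bar's top corners at (367,139), (428,139), (366,475) and (420,475). The frame is therefore about 3 mm nearer than commanded, with yaw about 11.4°.

servo_tool([
  [[-0.003,-0.0005,-0.019,-0.9,0.085],[0,0,-0.019,0,0.085],[0,0,-0.019,0,0.085],[0,0,-0.019,0,0.085],[0,0,-0.019,0,0.085],[0,0,-0.019,0,0.06],[0,0,0,0,0.055],[0,0,0,0,0.05],[0,0,0,0,0.045],[0,0,0,0,0.045]],
], force=20)

```text
time: 2.2
tool_pos: [453.9, -75.8, 191.2]
tcp_rot: [179.9, 0.1, 101.5]
ft_force: [0.4, -0.2, 0.2]
finger_gap: 45.0
grip_force: 0.0
```

servo_tool([
  [[0,0,0,0,0.04],[0,0,0,0,0.04],[0,0,0,0,0.04]],
])

```text
time: 2.5
tool_pos: [453.1, -75.7, 190.2]
tcp_rot: [180.0, 0.0, 101.5]
ft_force: [-0.3, 0.3, -0.2]
finger_gap: 39.7
grip_force: 0.0
```

Run:
```python
from h import *
f,K,d,T=cam('wrist'); g=cam('scene')[0]
a=cv2.resize(f,(400,300)); b=cv2.resize(g[170:295,180:345],None,fx=2.4,fy=2.4,interpolation=cv2.INTER_CUBIC)[:300,:400]
cv2.imwrite('pics/w3.png',cv2.resize(np.hstack([a,np.pad(b,((0,300-b.shape[0]),(0,400-b.shape[1]),(0,0)))]),None,fx=1,fy=1))
```

```text
(no output)
```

View pics/w3.png

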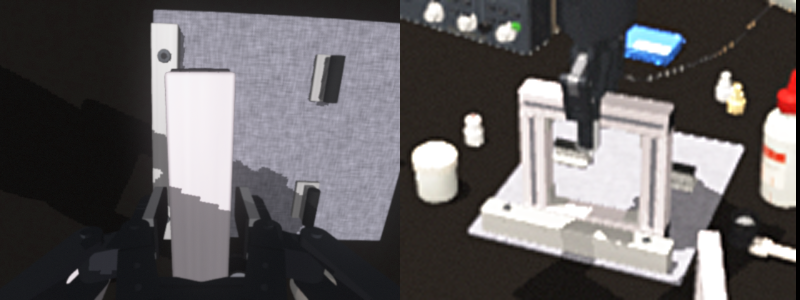

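The fingers straddle the top bar centrally, the front one ahead and the rear one behind, with a few mm spare. Next I narrow the gap to 34 mm (still no grip) and push slowly.

servo_tool([
  [[0.001,0.0002,0,0,0.037],[0.002,0.0004,0,0,0.034],[0.002,0.0004,0,0,0.034],[0.00245,0.0005,0,0,0.034],[0.00245,0.0005,0,0,0.034],[0.00245,0.0005,0,0,0.034],[0.00245,0.0005,0,0,0.034],[0.00245,0.0005,0,0,0.034]],
])

```text
time: 3.4
tool_pos: [470.5, -72.1, 189.9]
tcp_rot: [-180.0, -0.0, 101.5]
ft_force: [-0.2, -0.6, -1.0]
finger_gap: 33.7
grip_force: 0.1
```

servo_tool([
  [[0.00245,0.0005,0,0,0.034],[0.00245,0.0005,0,0,0.034],[0.00245,0.0005,0,0,0.034]],
])

```text
time: 3.7
tool_pos: [477.8, -70.6, 189.9]
tcp_rot: [180.0, -0.0, 101.5]
ft_force: [0.2, -0.6, -0.7]
finger_gap: 34.5
grip_force: 0.0
```

Run:
```python
import numpy as np
from scipy.interpolate import interp1d
G=interp1d([0,11,15,20,30,40,90],[34,34,36,37,39,40,40])
p=None
for k,th in enumerate([10.7,15,20,25,30,35,40,45,50,55,60,65,70,75,78]):
    t=np.radians(th);g=float(G(th));s=160*np.sin(t)-g/2+12.5
    z=np.interp(160*np.cos(t)+6,[39,163],[94,190]); q=np.array([453.1+.98*s,-75.7+.198*s,z])
    print(th,g,q.round(1),None if p is None else (q-p).round(1)); p=q
```

```text
10.7 34.0 [477.8 -70.7 190. ] None
15 36.0 [488.3 -68.6 188.1] [10.5  2.1 -1.9]
20 37.0 [500.8 -66.1 184.9] [12.6  2.5 -3.2]
25 38.0 [513.  -63.6 180.7] [12.1  2.5 -4.1]
30 39.0 [524.6 -61.2 175.7] [11.6  2.4 -5. ]
35 39.5 [535.9 -59.  169.9] [11.3  2.3 -5.8]
40 40.0 [546.5 -56.8 163.3] [10.6  2.1 -6.6]
45 40.0 [556.6 -54.8 156. ] [10.1  2.  -7.3]
50 40.0 [565.9 -52.9 148.1] [ 9.2  1.9 -8. ]
55 40.0 [574.2 -51.2 139.5] [ 8.3  1.7 -8.6]
60 40.0 [581.5 -49.7 130.4] [ 7.3  1.5 -9.1]
65 40.0 [587.9 -48.5 120.8] [ 6.3  1.3 -9.6]
70 40.0 [593.1 -47.4 110.8] [  5.2   1.1 -10. ]
75 40.0 [597.2 -46.6 100.5] [  4.1   0.8 -10.3]
78 40.0 [599.1 -46.2  94.2] [ 1.9  0.4 -6.3]
```

servo_tool([
  [[0.0021,0.0004,-0.0004,0,0.0345],[0.0021,0.0004,-0.0004,0,0.035],[0.0021,0.0004,-0.0004,0,0.0355],[0.0021,0.0004,-0.0004,0,0.036],[0.0021,0.0004,-0.0004,0,0.036],[0.0021,0.0004,-0.0005,0,0.0365],[0.0021,0.0004,-0.0005,0,0.0365],[0.0021,0.0004,-0.0005,0,0.037]],
])

```text
time: 4.5
tool_pos: [494.6, -67.5, 186.3]
tcp_rot: [-180.0, 0.0, 101.5]
ft_force: [0.5, -0.3, -0.5]
finger_gap: 36.7
grip_force: 0.1
```

Run:
```python
from h import *
g=cam('scene')[0];s=cam('side')[0]
z=lambda a:cv2.resize(a,(400,300),interpolation=cv2.INTER_CUBIC)
cv2.imwrite('pics/t1.png',np.hstack([z(g[180:300,190:350]),z(s[165:315,190:390])]))
```

```text
(no output)
```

View pics/t1.png

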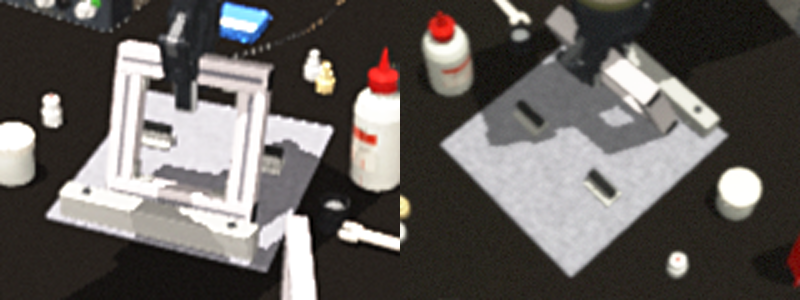

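The frame leans about 17° and rests on the front finger, with the toe on the pad. I'll keep lowering it.

servo_tool([
  [[0.0021,0.0004,-0.0005,0,0.037],[0.0021,0.0004,-0.0005,0,0.037],[0.0021,0.0004,-0.0005,0,0.037],[0.002,0.0004,-0.0007,0,0.0375],[0.002,0.0004,-0.0007,0,0.0375],[0.002,0.0004,-0.0007,0,0.038],[0.002,0.0004,-0.0007,0,0.038],[0.002,0.0004,-0.0007,0,0.038],[0.002,0.0004,-0.0007,0,0.038]],
])

```text
time: 5.5
tool_pos: [512.9, -63.8, 180.6]
tcp_rot: [-180.0, -0.0, 101.5]
ft_force: [0.4, 1.1, -1.6]
finger_gap: 37.6
grip_force: 0.2
```

servo_tool([
  [[0.00195,0.0004,-0.0008,0,0.0385],[0.00195,0.0004,-0.0008,0,0.0385],[0.00195,0.0004,-0.0008,0,0.0385],[0.00195,0.0004,-0.0008,0,0.039],[0.00195,0.0004,-0.0009,0,0.039],[0.00195,0.0004,-0.0009,0,0.039],[0.0019,0.0004,-0.00095,0,0.0395],[0.0019,0.0004,-0.00095,0,0.0395],[0.0019,0.0004,-0.00095,0,0.0395]],
])

```text
time: 6.4
tool_pos: [530.2, -60.2, 172.7]
tcp_rot: [-180.0, -0.0, 101.5]
ft_force: [0.5, 0.3, -1.5]
finger_gap: 39.8
grip_force: 0.4
```

servo_tool([
  [[0.0019,0.0004,-0.001,0,0.0395],[0.0019,0.0004,-0.001,0,0.04],[0.0019,0.0004,-0.001,0,0.04],[0.0018,0.0003,-0.0011,0,0.04],[0.0018,0.0003,-0.0011,0,0.04],[0.0018,0.0003,-0.0011,0,0.04],[0.0018,0.0003,-0.0011,0,0.04],[0.0017,0.0003,-0.0012,0,0.04],[0.0017,0.0003,-0.0012,0,0.04],[0.0017,0.0003,-0.0012,0,0.04]],
])

```text
time: 7.4
tool_pos: [548.3, -56.9, 161.8]
tcp_rot: [180.0, -0.0, 101.5]
ft_force: [-0.2, 1.3, -1.3]
finger_gap: 39.9
grip_force: 0.4
```

servo_tool([
  [[0.0017,0.0003,-0.0012,0,0.04],[0.0017,0.0003,-0.0012,0,0.04],[0.0017,0.0003,-0.0012,0,0.04],[0.0017,0.0003,-0.0012,0,0.04],[0.0017,0.0003,-0.0013,0,0.04],[0.0016,0.0003,-0.0013,0,0.04],[0.0015,0.0003,-0.0013,0,0.04],[0.0015,0.0003,-0.0013,0,0.04]],
])

```text
time: 8.2
tool_pos: [561.3, -54.6, 151.7]
tcp_rot: [-180.0, 0.0, 101.5]
ft_force: [0.8, 0.5, -1.1]
finger_gap: 39.9
grip_force: 0.5
```

servo_tool([
  [[0.0015,0.0003,-0.0013,0,0.04],[0.0015,0.0003,-0.0013,0,0.04],[0.0014,0.0003,-0.0014,0,0.04],[0.0014,0.0003,-0.0014,0,0.04],[0.0014,0.0003,-0.0014,0,0.04],[0.0014,0.0003,-0.0014,0,0.04],[0.0014,0.0003,-0.0014,0,0.04],[0.0013,0.0003,-0.0015,0,0.04],[0.0013,0.0003,-0.0015,0,0.04],[0.0013,0.0003,-0.0015,0,0.04]],
])

```text
time: 9.2
tool_pos: [575.2, -51.5, 137.6]
tcp_rot: [180.0, 0.0, 101.5]
ft_force: [0.8, -0.6, 0.2]
finger_gap: 40.0
grip_force: 0.6
```

servo_tool([
  [[0.0013,0.0003,-0.0015,0,0.04],[0.0012,0.0003,-0.0015,0,0.04],[0.0012,0.0002,-0.0015,0,0.04],[0.0012,0.0002,-0.0015,0,0.04],[0.0012,0.0002,-0.0015,0,0.04]],
])

```text
time: 9.7
tool_pos: [581.3, -50.3, 130.1]
tcp_rot: [-180.0, -0.0, 101.5]
ft_force: [0.9, 0.5, 0.3]
finger_gap: 39.8
grip_force: 0.6
```

Run:
```python
from h import *
g=cam('scene')[0];s=cam('side')[0]
z=lambda a:cv2.resize(a,(400,300),interpolation=cv2.INTER_CUBIC)
cv2.imwrite('pics/t2.png',np.hstack([z(g[180:300,190:350]),z(s[165:315,190:390])]))
```

```text
(no output)
```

View pics/t2.png

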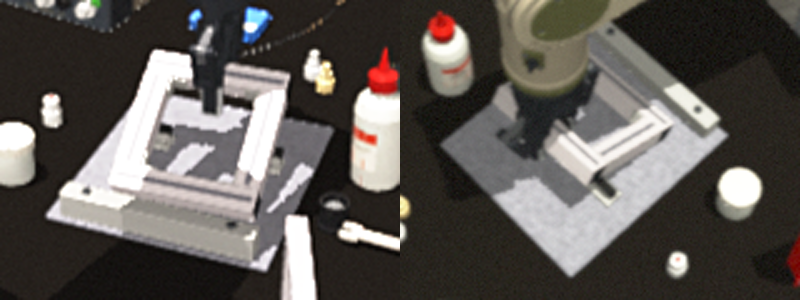

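The lean is now about 55–60°, still on the front finger. The toe is in place and nothing else has been disturbed.

servo_tool([
  [[0.0011,0.0002,-0.0015,0,0.04],[0.001,0.0002,-0.0015,0,0.04],[0.001,0.0002,-0.0015,0,0.04],[0.001,0.0002,-0.0015,0,0.04],[0.0009,0.0002,-0.0014,0,0.04],[0.0009,0.0002,-0.0014,0,0.04],[0.0009,0.0002,-0.0014,0,0.04],[0.0008,0.0002,-0.0014,0,0.04]],
])

```text
time: 10.6
tool_pos: [588.9, -48.7, 118.5]
tcp_rot: [180.0, -0.0, 101.5]
ft_force: [1.9, 0.1, -0.3]
finger_gap: 39.9
grip_force: 0.6
```

servo_tool([
  [[0.0008,0.0002,-0.0014,0,0.04],[0.0007,0.0002,-0.0014,0,0.04],[0.0007,0.0001,-0.0014,0,0.04],[0.0007,0.0001,-0.0014,0,0.04],[0.0007,0.0001,-0.0014,0,0.04],[0.0007,0.0001,-0.0014,0,0.04]],
])

```text
time: 11.2
tool_pos: [593.1, -48.0, 110.1]
tcp_rot: [-180.0, 0.0, 101.5]
ft_force: [-0.1, -0.2, -0.7]
finger_gap: 40.1
grip_force: 0.0
```

servo_tool([
  [[0.0007,0.0001,-0.001,0,0.04],[0.0007,0.0001,-0.001,0,0.04],[0.0007,0.0001,-0.001,0,0.04],[0.0007,0.0001,-0.001,0,0.04],[0.0007,0.0001,-0.001,0,0.04],[0.0007,0.0001,-0.001,0,0.04],[0.0007,0.0001,0,0,0.04],[0.0007,0.0001,0,0,0.04],[0,0,0,0,0.04]],
])

```text
time: 12.1
tool_pos: [598.8, -47.2, 104.3]
tcp_rot: [180.0, 0.0, 101.5]
ft_force: [-0.1, 0.4, -0.1]
finger_gap: 39.7
grip_force: 0.0
```

Run:
```python
from h import *
import pickle
g=cam('scene');s=cam('side');pickle.dump((g,s),open('d1.pkl','wb'))
# predicted lying frame overlays: toe at pad x = t, yaw psi ; draw outline for candidates
z=lambda a:cv2.resize(a,(400,300),interpolation=cv2.INTER_CUBIC)
def draw(c,th,col,img):
    a=np.radians(11.4);ex=np.array([np.cos(a),np.sin(a),0]);ey=np.array([-np.sin(a),np.cos(a),0])
    toe=np.array([453.1,-75.7,6])+12.5*ex
    t=np.radians(th);u=ex*np.cos(t)-np.array([0,0,np.sin(t)]);v=ex*np.sin(t)+np.array([0,0,np.cos(t)])
    P=[toe-25*u+h*v+y*ey for h,y in((0,75),(160,75),(160,-75),(0,-75))]
    cv2.polylines(img,[(proj(P,*c[1:])*16).round().astype(int).reshape(-1,1,2)],True,col,1,cv2.LINE_AA,4)
out=[]
for c,(r0,r1,c0,c1) in((g,(180,300,190,350)),(s,(165,315,190,390))):
    big=cv2.resize(c[0],None,fx=1,fy=1).copy(); draw(c,75,(0,0,255),big); out.append(z(big[r0:r1,c0:c1]))
cv2.imwrite('pics/t3.png',np.hstack(out))
```

```text
(no output)
```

View pics/t3.png

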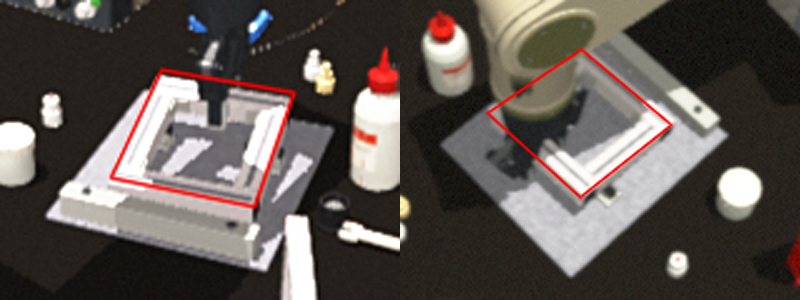

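The frame lies on the rests as predicted (outline at 75°, about 29 mm off the stop). I'll clear the fingers, turn the gripper 90° so both fingers can push the top face squarely, and go round beyond it.

servo_tool([
  [[0.0025,0.0005,0,0,0.04],[0,0,0.002,0,0.04],[0,0,0.005,0,0.04],[0,0,0.01,0,0.04],[0,0,0.015,0,0.04],[0,0,0.02,0,0.04],[0,0,0.02,0,0.05],[0,0,0.01,0,0.06],[0,0,0,0,0.085]],
])

```text
time: 13.1
tool_pos: [602.7, -46.9, 189.4]
tcp_rot: [179.7, 0.1, 101.5]
ft_force: [0.3, 0.1, 0.1]
finger_gap: 72.4
grip_force: 0.0
```

servo_tool([
  [[0.005,0.001,0,-8.5,0.085],[0.005,0.001,0,-8.5,0.085],[0.005,0.001,0,-8.5,0.085],[0.005,0.001,0,-8.5,0.085],[0.005,0.001,0,-8.5,0.085],[0.005,0.001,0,-8.5,0.085],[0.005,0.001,0,-8.5,0.085],[0.005,0.001,0,-8.5,0.085],[0,0,0,-8.5,0.085],[0,0,0,-8.5,0.085]],
])

```text
time: 14.1
tool_pos: [640.7, -38.6, 184.9]
tcp_rot: [-180.0, 0.1, 16.2]
ft_force: [-0.2, 0.1, 0.6]
finger_gap: 85.0
grip_force: 0.0
```

servo_tool([
  [[0,0,0,-7.2,0.085],[0,0,0,0,0.085],[0,0,0,0,0.085]],
])

```text
time: 14.4
tool_pos: [640.8, -38.6, 185.5]
tcp_rot: [-180.0, 0.1, 9.5]
ft_force: [0.3, -0.9, 0.1]
finger_gap: 85.1
grip_force: 0.0
```

servo_tool([
  [[0.003,0.0005,-0.02,0,0.085],[0,0,-0.02,0,0.085],[0,0,-0.02,0,0.085],[0,0,-0.016,0,0.085],[0,0,-0.012,0,0.085],[0,0,-0.006,0,0.085],[0,0,-0.004,0,0.085],[0,0,0,0,0.085]],
])

```text
time: 15.2
tool_pos: [644.3, -38.2, 88.2]
tcp_rot: [180.0, -0.0, 9.3]
ft_force: [-0.8, 0.3, -0.3]
finger_gap: 84.9
grip_force: 0.0
```

servo_tool([
  [[-0.002,-0.00033,0,0,0.085],[-0.002,-0.00033,0,0,0.085],[-0.002,-0.00033,0,0,0.085],[-0.002,-0.00033,0,0,0.085],[-0.002,-0.00033,0,0,0.085],[-0.002,-0.00033,0,0,0.085],[-0.002,-0.00033,0,0,0.085],[-0.002,-0.00033,0,0,0.085]],
])

```text
time: 16.0
tool_pos: [628.0, -40.9, 88.2]
tcp_rot: [-180.0, 0.0, 9.3]
ft_force: [0.2, 0.3, -0.3]
finger_gap: 85.2
grip_force: 0.0
```

servo_tool([
  [[-0.002,-0.00033,0,0,0.085],[-0.002,-0.00033,0,0,0.085],[-0.002,-0.00033,0,0,0.085],[-0.002,-0.00033,0,0,0.085]],
])

```text
time: 16.4
tool_pos: [620.2, -42.2, 88.3]
tcp_rot: [180.0, -0.0, 9.3]
ft_force: [1.0, -0.0, -0.7]
finger_gap: 85.0
grip_force: 0.5
```

servo_tool([
  [[-0.002,-0.00033,0,0,0.085],[-0.002,-0.00033,0,0,0.085],[-0.002,-0.00033,0,0,0.085],[-0.002,-0.00033,0,0,0.085],[-0.0015,-0.00025,0,0,0.085],[-0.0015,-0.00025,0,0,0.085]],
])

```text
time: 17.0
tool_pos: [609.1, -44.0, 88.2]
tcp_rot: [-180.0, -0.0, 9.3]
ft_force: [1.4, -0.3, -0.3]
finger_gap: 84.8
grip_force: 0.6
```

servo_tool([
  [[-0.001,-0.00017,0,0,0.085],[-0.001,-0.00017,0,0,0.085],[-0.001,-0.00017,0,0,0.085],[-0.001,-0.00017,0,0,0.085]],
])

```text
time: 17.4
tool_pos: [605.2, -44.7, 88.3]
tcp_rot: [-180.0, -0.0, 9.3]
ft_force: [1.3, -0.2, -1.0]
finger_gap: 85.3
grip_force: 0.6
```

servo_tool([
  [[-0.001,-0.00017,0,0,0.085],[-0.001,-0.00017,0,0,0.085],[-0.001,-0.00017,0,0,0.085]],
])

```text
time: 17.7
tool_pos: [602.1, -45.2, 88.2]
tcp_rot: [180.0, -0.0, 9.3]
ft_force: [1.5, 0.2, -0.7]
finger_gap: 85.1
grip_force: 0.6
```

servo_tool([
  [[-0.001,-0.00017,0,0,0.085],[-0.001,-0.00017,0,0,0.085]],
])

```text
time: 17.9
tool_pos: [600.3, -45.5, 88.3]
tcp_rot: [180.0, -0.0, 9.3]
ft_force: [3.6, 0.1, -1.8]
finger_gap: 85.2
grip_force: 2.3
```

servo_tool([
  [[-0.0005,-0.0001,0,0,0.085],[0,0,0,0,0.085]],
])

```text
time: 18.1
tool_pos: [600.2, -45.6, 88.6]
tcp_rot: [180.0, -0.1, 9.3]
ft_force: [4.8, 0.8, -1.7]
finger_gap: 84.9
grip_force: 2.2
```

servo_tool([
  [[-0.0005,-0.0001,0,0,0.085],[0,0,0,0,0.085]],
])

```text
time: 18.3
tool_pos: [600.1, -45.7, 88.8]
tcp_rot: [180.0, -0.1, 9.3]
ft_force: [5.6, 0.1, -2.3]
finger_gap: 85.0
grip_force: 3.0
```

servo_tool([
  [[-0.001,-0.00017,0,0,0.085],[0,0,0,0,0.085]],
])

```text
time: 18.5
tool_pos: [599.9, -45.8, 89.4]
tcp_rot: [180.0, -0.2, 9.3]
ft_force: [8.9, 1.2, -1.2]
finger_gap: 85.3
grip_force: 4.3
```

Run:
```python
from h import *
s=sense(); print(s['wrist_torque'],s['ft_force'],s['tcp_rot'])
# top-edge yaw of frame: wrist image numerically
f,K,d,T=cam('wrist'); np.save('w4.npy',f)
g=cam('scene');c=cam('side')
import pickle; pickle.dump(((f,K,d,T),g,c),open('d2.pkl','wb'))
```

```text
[ 0.26120715 -1.22927949 -0.04755092] [ 8.89564425  1.2177364  -1.23064707] [179.96265321  -0.23414954   9.29347428]
```

Force is 8.9 N with almost no moment about z (−0.05 N m), so both foot corners bear on the stop and it is square. I'll withdraw and check.

servo_tool([
  [[0.001,0.0002,0,0,0.085],[0.001,0.0002,0,0,0.085],[0.004,0.0007,0,0,0.085],[0.01,0.0016,0,0,0.085],[0.01,0.0016,0,0,0.085],[0,0,0.02,0,0.085],[0,0,0.03,0,0.085],[0,0,0.04,0,0.085],[0,0,0.04,0,0.085],[0,0,0.04,0,0.085]],
])

```text
time: 19.65
tool_pos: [624.2, -41.4, 259.5]
tcp_rot: [-180.0, 0.1, 9.3]
ft_force: [1.6, -0.8, -1.1]
finger_gap: 85.1
grip_force: 0.0
```

servo_tool([
  [[0,0,0.03,0,0.085],[0,0,0,0,0.085],[0,0,0,0,0.085]],
])

```text
time: 19.95
tool_pos: [624.8, -41.5, 289.1]
tcp_rot: [180.0, -0.1, 9.3]
ft_force: [-0.3, 0.6, -1.3]
finger_gap: 85.0
grip_force: 0.0
```

Run:
```python
from h import *
import pickle
g=cam('scene');w=cam('wrist');D=pickle.load(open('d0.pkl','rb'))
# fit: predicted home outline (window interior + outer, top face) vs bright/dark edges: distance from Canny edges
a=cv2.GaussianBlur
def pts(x0,psi,th,y0):
    p=np.radians(9.3);R=np.array([[np.cos(p),-np.sin(p),0],[np.sin(p),np.cos(p),0],[0,0,1]])
    q=np.radians(psi);Q=np.array([[np.cos(q),-np.sin(q),0],[np.sin(q),np.cos(q),0],[0,0,1]])
    t=np.radians(th);u=np.array([np.cos(t),0,-np.sin(t)]);v=np.array([np.sin(t),0,np.cos(t)]);e=np.array([0,1,0])
    L=[]
    for (h0,h1,y) in((0,160,75),(0,160,-75),(25,135,50),(25,135,-50)):
        L+=[-25*u+h*v+y*e for h in np.linspace(h0,h1,60)]
    for h,ym in((0,75),(160,75),(25,50),(135,50)):
        L+=[-25*u+h*v+y*e for y in np.linspace(-ym,ym,60)]
    return np.array([429.3,-71.3,6])+(R@(np.array([x0,y0,0])[:,None]+Q@np.array(L).T)).T
from scipy.optimize import minimize
dts=[]
for c in (g,w):
    E=cv2.Canny(cv2.cvtColor(c[0],cv2.COLOR_BGR2GRAY),60,150)
    dts.append((cv2.distanceTransform(255-E,cv2.DIST_L2,5),c))
def cost(q,which):
    s=0
    for i in which:
        dt,c=dts[i];P=proj(pts(*q),*c[1:]).astype(np.float32)
        v=cv2.remap(dt,P[:,0].reshape(-1,1),P[:,1].reshape(-1,1),cv2.INTER_LINEAR,borderValue=6)
        s+=np.minimum(v,5).mean()
    return s/len(which)
for which in([0],[1],[0,1]):
    best=min((minimize(cost,[x,p,78,y],args=(which,),method='Nelder-Mead',options=dict(initial_simplex=np.array([x,p,78,y])+np.vstack([np.zeros(4),np.diag([4,2,3,4])]))) for x in(0,5,10) for p in(-2,0,2) for y in(-8,0)),key=lambda s:s.fun)
    print(which,best.x.round(2),round(best.fun,2))
# did neighbours move?
df=cv2.absdiff(g[0],D['scene'][0]).max(2)
for n,P in(('bottle',(634,-201,75)),('jar',(431,109,25)),('load',(541,146,15))):
    u,v=proj([P],*g[1:])[0].astype(int); print(n,df[v-8:v+9,u-8:u+9].mean().round(1))
s=sense();print(s['time'],s['tool_pos'],s['ft_force'])
```

```text
[0] [ 7.14 -0.49 78.8  -2.76] 0.79
[1] [ 6.110e+00 -5.000e-02  7.856e+01 -5.890e+00] 0.91
[0, 1] [ 6.16e+00 -5.00e-02  7.85e+01 -5.72e+00] 0.91
bottle 7.4
jar 4.5
load 3.7
20.05 [623.69424628 -41.39929657 286.37873152] [-0.02226983 -0.21866876 -0.78076027]
```

```bash
python3 -c "
from bench import r
print(r.hand_in())"
```

```text
the job is handed in; nothing more can be done
None
```

The frame was tipped and lowered under finger support onto both rests, then pushed against the stop. The cameras put its yaw at about 0° to the stop, with any gap about 1 mm, within calibration; the arm is clear, and the job was handed in at about 20 s.

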